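Close up a row of enamel test plates and lock it

TASK

Three colour test plates are being made up into one chart on the wooden make-up board, but someone left the folding magnifier lying in the gap. Set the magnifier down flat on the bench top, right way up as it lies now and clear of the board, bring the loose plate square against the back fence and butt it flush against the middle plate so that no gap is left in the row. Lock the row by swinging the brass gate fully shut across its free end, leaving the other plates in their places and the saucer, tumbler and bowl undisturbed.

Things in the scene. Friction and masses are not known exactly. Their poses are not given: they have to be found in the camera images.
- board: Fixed plywood board, 162 (x) by 330 (y) by 10 mm thick. Origin: centre of its underside, z up. Wooden back fence along its far edge, 14 mm wide, top 24 mm above the bench, inner face x = +64 mm. Wooden end stop across the right-hand end, same height, inner face y = -145 mm. The plates lie on the board (z = 10 mm) in a row along the fence, from the stop on. Front edge and y = +165 mm end are open.
- plate_end: Copper test plate with round coloured enamel chips, 60 (its x) by 100 (its y) mm, 8 mm thick, 10 with the chips; loose, in its place against end stop and fence. Origin: centre of its underside; its x points along the row away from the stop (the board's +y), its y away from the fence, z up.
- plate_mid: Same kind of plate, loose, already in its place against plate_end and the fence: the neighbour. Its free edge is 30 mm from its centre. Same origin and axes.
- plate_loose: Same kind of plate, 0.12 kg, same origin and axes, lying askew on the board near its open end, a little off the fence, with a gap of 100 to 120 mm to plate_mid. With the row closed its centre lies at x = +14, y = +5 mm of the board and its free edge at y = +35 mm, 1.5 mm short of the shut gate.
- loupe: Black folding pocket magnifier, 42 by 90 by 10 mm, 0.05 kg, lying flat on the board in the gap. Origin: centre of its underside; y along its length, z up. Its case, a block 36 mm wide (its x) and 9 mm high, reaches from y = -45 to y = +1 mm; the round lens frame, 42 mm wide, is on the +y side.
- gate (a joint): Angle of the brass gate, rad: 0 = fully shut (an end limit), across the row's free end, pointing at the fence; about 1.6 = open, pointing along the board's +y. Upright pivot at x = -66, y = +44.5 mm of the board. Bar 83 mm long, 16 wide, 11.5 to 19.5 mm above the bench. It stays where it is left, and cannot shut while a plate is in its way.
- gate_knob (a point): Middle of the cylindrical part of the upright round wooden knob on the gate's free end, 62 mm from the pivot; knob diameter 14 mm, from 19.5 to 47.5 mm above the bench, this point 36.5 mm above it.
- saucer: Small round palette saucer, 80 mm wide, 26 mm high, on the bench to the left; not to be disturbed. Origin: centre of its underside.
- tumbler: Clear water glass, 81 mm wide, 91 mm high, on the bench to the left; not to be disturbed. Origin: centre of its underside.
- bowl: Round glaze bowl, 147 mm wide, 54 mm high, on the bench to the right of the board; not to be disturbed. Origin: centre of its underside.
Things that resemble listed ones, but are neither listed nor needed, are in the scene too. Of the things shaped like the loupe, the black one is meant.

How it is judged (in metres and radians):
At the end, for the whole second after the job is handed in: Loose plate flat on the board, gap to the middle plate at most 2 mm, edges level within 3 mm, square within 0.035 rad, within 4 mm of the fence; other plates moved under 5 mm; gate shut within 0.10 rad; magnifier flat and right way up on the bench top, off the board; all at rest (x of plate_loose in the frame of plate_mid between 0.057 and 0.062 m and y of plate_loose in the frame of plate_mid between -0.003 and 0.003 m and angle between the x axis of plate_loose and the x axis of plate_mid, either way round below 0.035 rad and x of plate_loose in the frame of board between 0.01 and 0.0165 m and y of plate_loose in the frame of board below 0.0085 m and angle between the y axis of plate_loose and the x axis of board, either way round below 0.035 rad and z of plate_loose in the frame of board between 0.007 and 0.013 m and angle between plate_loose's own z axis and vertical below 0.04 rad and distance of each of plate_mid, plate_end from where it was at the start of the episode below 0.005 m and value of joint gate below 0.1 rad and height (world z) of loupe between -0.004 and 0.004 m and angle between loupe's own z axis and vertical below 0.1 rad and linear speed of each of plate_loose, plate_mid, plate_end, loupe below 0.02 m/s); the robot touches nothing.
It fails at once if the saucer is moved more than 25 mm (distance of saucer from where it was at the start of the episode above 0.025 m).
It fails at once if the tumbler is moved more than 25 mm (distance of tumbler from where it was at the start of the episode above 0.025 m).
It fails at once if the bowl is moved more than 25 mm (distance of bowl from where it was at the start of the episode above 0.025 m).
It also fails if it takes over 69 s, if anything falls off the work surface, if the arm or the gripper's body presses on something with over 40 N, if the wrist force passes 120 N, or if a joint passes its speed limit or range.

ROBOT

A 6-joint arm with a two-finger parallel gripper is mounted at the origin on a cart in front of the work surface, level with it; the furniture and walls round the work are solid. World frame = base frame: x ahead of the robot, y to its left, z up, the work surface at z = 0. Lengths are in m, angles in degrees, forces in N, time in s.
With the tool pointing down it reaches from about 0.325 to 0.9 m from the base axis. Payload 3.5 kg.
Tool frame: the origin (TCP) lies between the finger pads; the fingertips stand 22 mm ahead of it and the grasp point (between the pads) lies 3 mm ahead of it; z points along the fingers, y is the line along which they close (so a half turn about z gives the same grasp; the last joint's range is limited). The gripper opens to 85 mm and grips with 20 to 120 N. Pads are 22 mm wide; open, the fingers measure 114 mm over their backs; the gripper's body (76 mm by 85 mm) begins 54 mm behind the grasp point. The pads swing forward as they close: fully open they stand 13 mm farther back than shut.
Start: joints at [66.612, 15.837, -1.513, 72.651, 0, 84.076], TCP at [0.188, 0.596, 0.253] pointing down, gripper open.
Joint ranges: [-178.77, 178.77], [-48.84, 107.48], [-61.69, 71.31], [-111.58, 123.2], [-90, 87.43], [-180, 180]. Speed limits (degrees/s): [147.25, 147.25, 180, 180, 180, 180].

INTERFACE

Orientations are given as a 3x3 rotation matrix whose columns are the frame's x, y, z axes.
In Python, from rig import robot gives the robot as it stands.
- The arm moves only by the tool step_arm, never from a script. Its argument "commands" is a list of rows, each an object of numbers: "dx", "dy", "dz": the shift along the tool's x, y, z in mm; "ax", "ay", "az": the turn, a rotation vector about the tool's x, y, z in degrees. A call has 1 to 8 rows; each row is the pose to reach, as a shift and turn from the pose commanded when the call began, along the tool's axes at that moment; what a row does not reach only later rows make up. A row lasts 1/12 s, in which the tool goes at most 41.7 mm and 7.16 degrees, less where a joint would pass 70% of its speed; a pose out of reach is approached as far as the arm can. A call with a gripper value outside its range is refused whole. "hand" is the opening, from 0 (shut) to 1 (fully open), set as the call begins (left out, the last holds). The fingers move at their own pace and stop on an object; the grip force is fixed at half the most. Time passes only in rows, so rows that repeat a pose let the fingers close. It gives the time, the measured TCP pose, the force, the opening and the grip force at its end, in the units of the state.
- robot.get_obs(): the state, without advancing time (a new reading comes with each control period).
- robot.capture(name): name is "side" or "top"; returns the picture (480x640x3 uint8, red, green, blue); there is no depth.
- robot.camera_model(name): a dict with "mtx" (3x3 intrinsics, pixels), "T" (4x4, takes a point from camera to world coordinates). Camera axes: x right, y up, looking along -z (the intrinsics and any distortion apply to the point x, -y, -z); pixel columns grow to the right and rows downward; lengths in m; the calibration is good to about 2 mm. A picture is of the moment at which its call begins. camera_model takes no time and is no camera call.
- robot.sign_off(): hands the job in; it is judged then, once.
The state is a dict: "t": time; "joint_pos": joint angles; "joint_velocities": joint speeds; "effort": joint torques, N m; "position": TCP position; "eef_rot": TCP orientation; "ft_force": force on the tool from outside, world axes, zero at the start; "wrist_torque": the same for the moment, N m; "grip_width": finger opening in m; "grip_force": force on a finger pad.
Only numpy, scipy, OpenCV 4.12 (cv2) and the standard library are available. Lean on these libraries where they do the work, as an engineer would, in place of code of your own. Each camera call takes 0.05 s, during which the arm holds its last target. There are 200 camera calls.

## Working session

There is one attempt and no reset: what is moved stays moved. The work goes in short steps, Python scripts to look and compute and a tool call to move; the robot and the scene stay as the last step left them, time stands still between calls to the robot, and variables do not carry over. Pictures are saved under pics/ and viewed, at most 10 in all, crops included, and the job is handed in when it is done.

Besides the shell and the picture viewer there is one more tool, called after ">>>" as name(argument=value, ...) on one line, values as JSON. step_arm: Moves the arm, as the interface text tells. Its arguments: {"type":"object","properties":{"commands":{"type":"array"},"hand":{"type":"number"}},"required":["commands"]}

```bash
mkdir -p pics
cat > h.py <<'E'
import numpy as np, cv2
from rig import robot
def snap(n,f):
    im=robot.capture(n); cv2.imwrite('pics/'+f,im[:,:,::-1]); return im
def ray(n,u,v,z):
    m=robot.camera_model(n); K=np.array(m['mtx']);T=np.array(m['T'])
    d=np.linalg.inv(K)@[u,v,1]; d=T[:3,:3]@[d[0],-d[1],-d[2]]; o=T[:3,3]
    return o+d*(z-o[2])/d[2]
def proj(n,p):
    m=robot.camera_model(n); K=np.array(m['mtx']);T=np.linalg.inv(np.array(m['T']))
    c=T@[*p,1]; q=K@[c[0],-c[1],-c[2]]; return q[:2]/q[2]
E
python3 - <<'E'
from h import *
a=snap('top','t0.png');b=snap('side','s0.png')
for n in('top','side'):
    m=robot.camera_model(n);print(m)
o=robot.get_obs();print(o)
E
```

```text
{'mtx': array([[466.85763828,   0.        , 315.72507676],
       [  0.        , 466.85763828, 226.37793009],
       [  0.        ,   0.        ,   1.        ]]), 'T': array([[ 1.18627462e-02,  9.81650128e-01, -1.90321574e-01,
         3.10771364e-01],
       [-9.99924522e-01,  1.22544970e-02,  8.81548468e-04,
        -1.00203653e-01],
       [ 3.19766732e-03,  1.90296751e-01,  9.81721407e-01,
         1.44109437e+00],
       [ 0.00000000e+00,  0.00000000e+00,  0.00000000e+00,
         1.00000000e+00]])}
{'mtx': array([[447.62471228,   0.        , 317.98192766],
       [  0.        , 447.62471228, 243.3936699 ],
       [  0.        ,   0.        ,   1.        ]]), 'T': array([[ 9.16826764e-01,  1.96471333e-01, -3.47602792e-01,
         1.21725265e-01],
       [-3.99285217e-01,  4.51066380e-01, -7.98191979e-01,
        -1.16909001e+00],
       [-2.99095677e-05,  8.70596425e-01,  4.91997829e-01,
         7.19181940e-01],
       [ 0.00000000e+00,  0.00000000e+00,  0.00000000e+00,
         1.00000000e+00]])}
{'t': 0.1, 'joint_pos': array([ 6.66112554e+01,  1.58732458e+01, -1.59035036e+00,  7.26542342e+01,
        1.22922716e-03,  8.40773036e+01]), 'joint_velocities': array([ 0.07668915, -0.12306637,  0.2080794 ,  0.02073527,  0.02118361,
       -0.01295202]), 'effort': array([ 5.94447847e-04, -4.46708071e+01,  2.96128571e+01,  8.41757341e-03,
       -2.55207328e-05, -7.62523314e-06]), 'position': array([0.18729975, 0.5955539 , 0.2522756 ]), 'eef_rot': array([[-9.53894868e-01,  3.00139769e-01, -8.36066008e-04],
       [ 3.00140843e-01,  9.53893046e-01, -1.87903145e-03],
       [ 2.33545486e-04, -2.04333601e-03, -9.99997885e-01]]), 'ft_force': array([-0.00766734, -0.57360243, -0.1474363 ]), 'wrist_torque': array([-0.0224506 ,  0.00046237,  0.02009639]), 'grip_force': 0.0, 'grip_width': 0.08568904591642898}
```

View pics/t0.png

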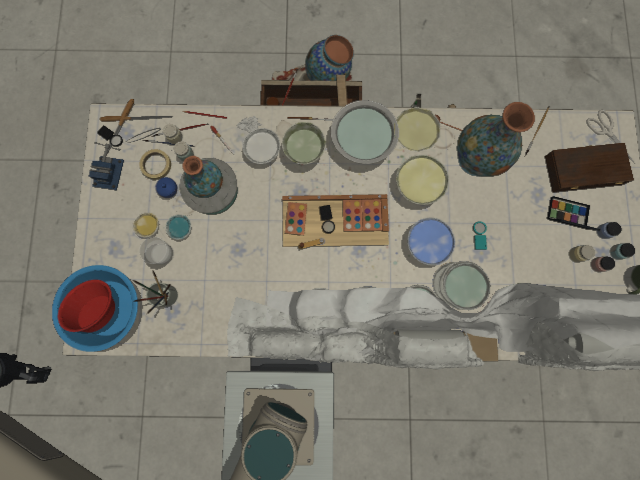

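View pics/s0.png

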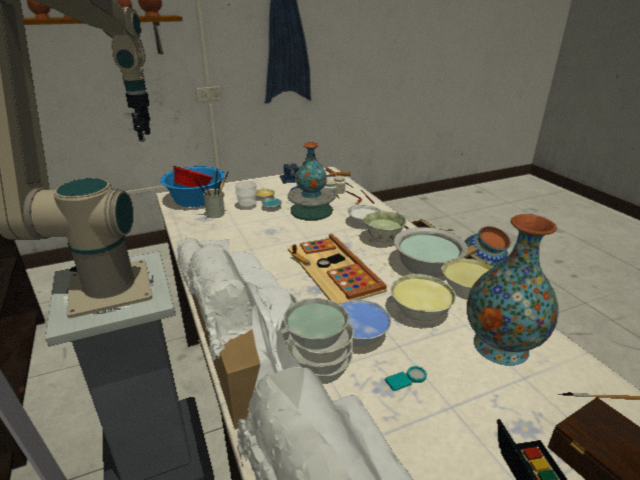

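View crop.

The top view shows the board at about (335,221). Magnifier-like things:
- black one in the gap, (327,219)
- teal one at (480,236)
- black tool with a ring at (110,136), far left

The black one on the board fits the description, so I'll confirm it in an enlarged crop.

Run:
```python
from h import *
a=cv2.imread('pics/t0.png');b=cv2.imread('pics/s0.png')
A=cv2.resize(a[185:257,272:400],None,fx=6,fy=6,interpolation=cv2.INTER_CUBIC)[:,:768]
cv2.imwrite('pics/c0.png',A)
B=cv2.resize(b[225:310,280:395],None,fx=6.5,fy=6.5,interpolation=cv2.INTER_CUBIC)
cv2.imwrite('pics/c1.png',B)
```

```text
(no output)
```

View pics/c0.png

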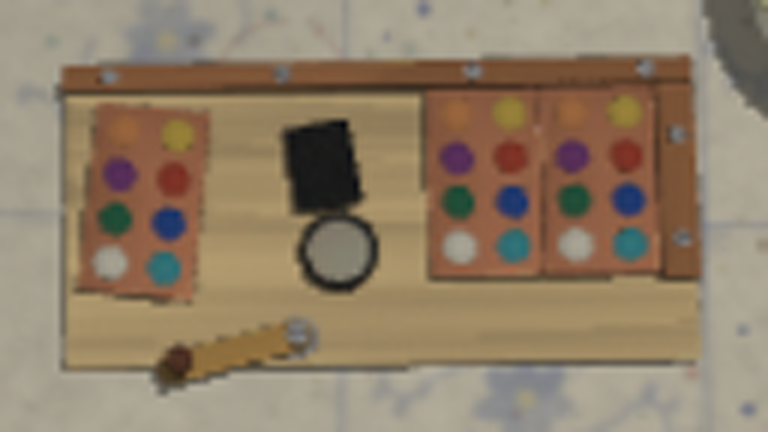

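View pics/c1.png

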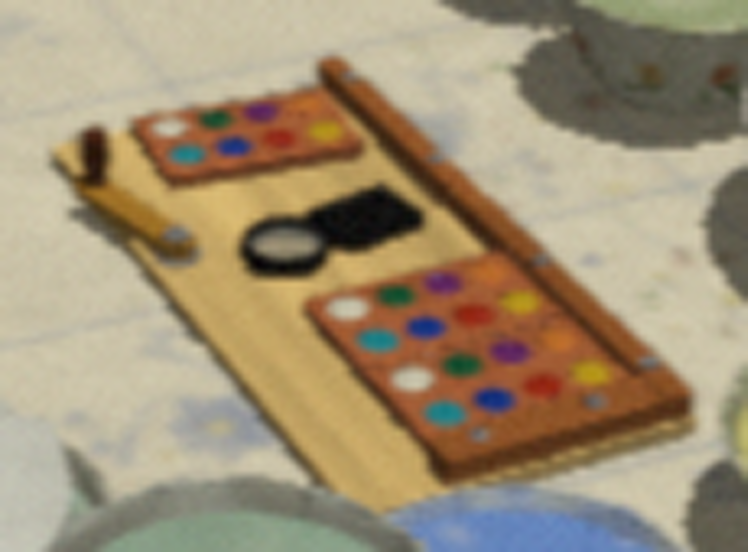

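The crops confirm it: the black case at crop (322,167) with the lens at (338,252), lying in the gap between the loose plate on the left and the middle plate. The gate pivot is at (298,335) and its knob at (178,358).

Run:
```python
from h import *
np.set_printoptions(precision=4,suppress=True)
a=cv2.imread('pics/t0.png')
def P(c,z): return ray('top',272+(c[0]+.5)/6-.5,185+(c[1]+.5)/6-.5,z)
def S(c,z): return ray('side',280+(c[0]+.5)/6.5-.5,225+(c[1]+.5)/6.5-.5,z)
pts={'FL':((63,369),.01),'FR':((699,360),.01),'fenceL':((63,68),.024),'fenceR':((690,57),.024),'fenceinL':((63,90),.024),'stopinR':((660,90),.024),
'mid_farL':((424,94),.018),'mid_nearL':((431,276),.018),'midnearR':((544,275),.018),'pl_fl':((98,104),.018),'pl_fr':((209,112),.018),'pl_nr':((192,301),.018),'pl_nl':((78,291),.018),
'case_c':((322,167),.019),'lens':((339,253),.019),'pivot':((298,333),.02),'knob':((178,355),.0475)}
for k,(c,z) in pts.items(): print(k,P(c,z))
# subpixel masks: loupe black
big=cv2.resize(a[185:257,272:400],None,fx=6,fy=6,interpolation=cv2.INTER_CUBIC)
m=(big.max(2)<60).astype(np.uint8)
m[:110]=0;m[300:]=0
n,l,st,ce=cv2.connectedComponentsWithStats(m)
i=1+st[1:,4].argmax(); print(st[i],ce[i])
print('side knob',S((95,140),.0365),'pl left far',S((322,60),.024),'teal chips')
for n,c in {'knobtop':(95,128),'lensc':(286,245),'case':(368,217)}.items(): print(n,S(c,.0475 if 'kn' in n else .01))
for c in [(137,120),(303,85),(362,150),(172,185),(308,303),(500,250)]: print(S(c,.018))
```

```text
FL [0.5248 0.0019 0.01  ]
FR [ 0.5335 -0.3265  0.01  ]
fenceL [0.6813 0.005  0.024 ]
fenceR [ 0.6914 -0.3224  0.024 ]
fenceinL [0.6695 0.0047 0.024 ]
stopinR [ 0.6734 -0.3065  0.024 ]
mid_farL [ 0.6713 -0.1838  0.018 ]
mid_nearL [ 0.5745 -0.1875  0.018 ]
midnearR [ 0.5757 -0.2459  0.018 ]
pl_fl [ 0.6637 -0.0133  0.018 ]
pl_fr [ 0.6601 -0.0714  0.018 ]
pl_nr [ 0.5598 -0.0642  0.018 ]
pl_nl [ 0.5643 -0.0053  0.018 ]
case_c [ 0.6312 -0.1307  0.019 ]
lens [ 0.5858 -0.1398  0.019 ]
pivot [ 0.5434 -0.119   0.02  ]
knob [ 0.527  -0.0584  0.0475]
[ 285  121   86  118 5928] [323.2099 171.2564]
side knob [ 0.5304 -0.048   0.0365] pl left far [0.6719 0.0028 0.024 ] teal chips
knobtop [ 0.5278 -0.0555  0.0475]
lensc [ 0.5922 -0.1306  0.01  ]
case [ 0.6376 -0.1233  0.01  ]
[ 0.5674 -0.0074  0.018 ]
[ 0.6568 -0.0074  0.018 ]
[ 0.6559 -0.078   0.018 ]
[ 0.5595 -0.072   0.018 ]
[ 0.576  -0.1904  0.018 ]
[ 0.6743 -0.1851  0.018 ]
```

```bash
cat >> h.py <<'E'
def go(x,y,z,yaw):
    """shift/turn in tool axes to reach TCP x,y,z (m) with tool y axis at world yaw deg, pointing down"""
    o=robot.get_obs(); R=np.array(o['eef_rot']); p=np.array(o['position'])
    d=R.T@(np.array([x,y,z])-p)*1000
    from scipy.spatial.transform import Rotation as Q
    c,s=np.cos(np.radians(yaw)),np.sin(np.radians(yaw))
    Rt=np.array([[s,c,0],[-c,s,0],[0,0,-1.]])
    r=Q.from_matrix(R.T@Rt).as_rotvec(degrees=True)
    print('t %.2f'%o['t'],'d',d.round(1),'a',r.round(2),'F',np.round(o['ft_force'],1),'w %.4f'%o['grip_width'],'p',p.round(4))
E
python3 - <<'E'
from h import *
go(.633,-.130,.15,101.3)
print(ray('top',178,227,.02),ray('top',157,252,.05),ray('top',240,225,0),ray('top',300,292,.1))
E
```

```text
Traceback (most recent call last):
  File "h.py", line 19, in go
    r=Q.from_matrix(R.T@Rt).as_rotvec(degrees=True)
      ~~~~~~~~~~~~~^^^^^^^^
  File "scipy/spatial/transform/_rotation.pyx", line 1143, in scipy.spatial.transform._rotation.Rotation.from_matrix
ValueError: Non-positive determinant (left-handed or null coordinate frame) in rotation matrix 0: [[-8.76591850e-01  4.81234531e-01 -2.33545486e-04]
 [ 4.81233122e-01  8.76590273e-01  2.04333601e-03]
 [-1.18804755e-03 -1.67878187e-03  9.99997885e-01]].
```

```bash
sed -i 's/\[\[s,c,0\],\[-c,s,0\]/[[-s,c,0],[c,s,0]/' h.py
python3 - <<'E'
from h import *
go(.633,-.130,.25,101.3)
print(ray('top',178,227,.02),ray('top',157,252,.05),ray('top',240,225,0),ray('top',300,292,.1))
E
```

```text
t 0.10 d [-642.9 -558.3    3.3] a [ -0.11  -0.04 -28.77] F [-0.  -0.6 -0.1] w 0.0857 p [0.1873 0.5956 0.2523]
[0.57898582 0.32498076 0.02      ] [0.49622239 0.37374944 0.05      ] [0.59159021 0.1366478  0.        ] [ 0.37983552 -0.05888196  0.1       ]
```

>>> step_arm(commands=[{"dx": -643, "dy": -558, "dz": 0, "az": -28.8}, {"dx": -643, "dy": -558, "dz": 0, "az": -28.8}, {"dx": -643, "dy": -558, "dz": 0, "az": -28.8}, {"dx": -643, "dy": -558, "dz": 0, "az": -28.8}, {"dx": -643, "dy": -558, "dz": 0, "az": -28.8}, {"dx": -643, "dy": -558, "dz": 0, "az": -28.8}, {"dx": -643, "dy": -558, "dz": 0, "az": -28.8}, {"dx": -643, "dy": -558, "dz": 0, "az": -28.8}], hand=0.65)

```text
schema error: expected keys dx, dy, dz, ax, ay, az
```

```bash
python3 -c "
from h import *
go(.633,-.130,.2,101.3)"
```

```text
t 0.10 d [-642.9 -558.2   53.3] a [ -0.11  -0.04 -28.77] F [-0.  -0.6 -0.1] w 0.0857 p [0.1873 0.5956 0.2523]
```

>>> step_arm(commands=[{"dx": -643, "dy": -558, "dz": 0, "ax": 0, "ay": 0, "az": -28.8}, {"dx": -643, "dy": -558, "dz": 0, "ax": 0, "ay": 0, "az": -28.8}, {"dx": -643, "dy": -558, "dz": 0, "ax": 0, "ay": 0, "az": -28.8}, {"dx": -643, "dy": -558, "dz": 0, "ax": 0, "ay": 0, "az": -28.8}, {"dx": -643, "dy": -558, "dz": 0, "ax": 0, "ay": 0, "az": -28.8}, {"dx": -643, "dy": -558, "dz": 0, "ax": 0, "ay": 0, "az": -28.8}, {"dx": -643, "dy": -558, "dz": 0, "ax": 0, "ay": 0, "az": -28.8}, {"dx": -643, "dy": -558, "dz": 0, "ax": 0, "ay": 0, "az": -28.8}], hand=0.65)

```text
t: 0.77
position: [0.3597, 0.3149, 0.253]
eef_rot: [[-0.98, -0.197, -0.0], [-0.197, 0.98, -0.0], [0.0, -0.0, -1.0]]
ft_force: [0.3, -0.2, 0.2]
grip_width: 0.0554
grip_force: 0.0
```

```bash
python3 -c "
from h import *
go(.633,-.130,.2,101.3)"
```

```text
t 0.77 d [-180.3 -490.1   53. ] a [-0.01 -0.02  0.07] F [ 0.3 -0.2  0.2] w 0.0554 p [0.3597 0.3149 0.253 ]
```

>>> step_arm(commands=[{"dx": -180, "dy": -490, "dz": 0, "ax": 0, "ay": 0, "az": 0}, {"dx": -180, "dy": -490, "dz": 0, "ax": 0, "ay": 0, "az": 0}, {"dx": -180, "dy": -490, "dz": 0, "ax": 0, "ay": 0, "az": 0}, {"dx": -180, "dy": -490, "dz": 0, "ax": 0, "ay": 0, "az": 0}, {"dx": -180, "dy": -490, "dz": 0, "ax": 0, "ay": 0, "az": 0}, {"dx": -180, "dy": -490, "dz": 0, "ax": 0, "ay": 0, "az": 0}, {"dx": -180, "dy": -490, "dz": 0, "ax": 0, "ay": 0, "az": 0}, {"dx": -180, "dy": -490, "dz": 0, "ax": 0, "ay": 0, "az": 0}])

```text
t: 1.43
position: [0.534, 0.0307, 0.2529]
eef_rot: [[-0.981, -0.196, -0.001], [-0.196, 0.981, 0.0], [0.001, 0.0, -1.0]]
ft_force: [0.2, -0.1, -0.2]
grip_width: 0.0555
grip_force: 0.0
```

```bash
python3 -c "
from h import *
go(.633,-.130,.1,101.3)"
```

```text
t 1.43 d [ -65.7 -177.   152.8] a [ 0.02 -0.04  0.01] F [ 0.2 -0.1 -0.2] w 0.0555 p [0.534  0.0307 0.2529]
```

>>> step_arm(commands=[{"dx": -66, "dy": -177, "dz": 150, "ax": 0, "ay": 0, "az": 0}, {"dx": -66, "dy": -177, "dz": 150, "ax": 0, "ay": 0, "az": 0}, {"dx": -66, "dy": -177, "dz": 150, "ax": 0, "ay": 0, "az": 0}, {"dx": -66, "dy": -177, "dz": 150, "ax": 0, "ay": 0, "az": 0}, {"dx": -66, "dy": -177, "dz": 150, "ax": 0, "ay": 0, "az": 0}, {"dx": -66, "dy": -177, "dz": 150, "ax": 0, "ay": 0, "az": 0}, {"dx": -66, "dy": -177, "dz": 150, "ax": 0, "ay": 0, "az": 0}, {"dx": -66, "dy": -177, "dz": 150, "ax": 0, "ay": 0, "az": 0}])

```text
t: 2.1
position: [0.6318, -0.1286, 0.1007]
eef_rot: [[-0.981, -0.194, -0.005], [-0.194, 0.981, 0.002], [0.004, 0.003, -1.0]]
ft_force: [0.6, 0.2, -0.1]
grip_width: 0.0556
grip_force: 0.0
```

```bash
python3 -c "
from h import *
go(.633,-.130,.034,101.3)
b=snap('side','s1.png')
cv2.imwrite('pics/c2.png',cv2.resize(b[180:310,270:400],None,fx=4.5,fy=4.5,interpolation=cv2.INTER_CUBIC)[:,:,::-1])"
```

```text
t 2.10 d [-1.2 -1.7 66.6] a [ 0.15 -0.25 -0.09] F [ 0.6  0.2 -0.1] w 0.0556 p [ 0.6318 -0.1286  0.1007]
```

View pics/c2.png

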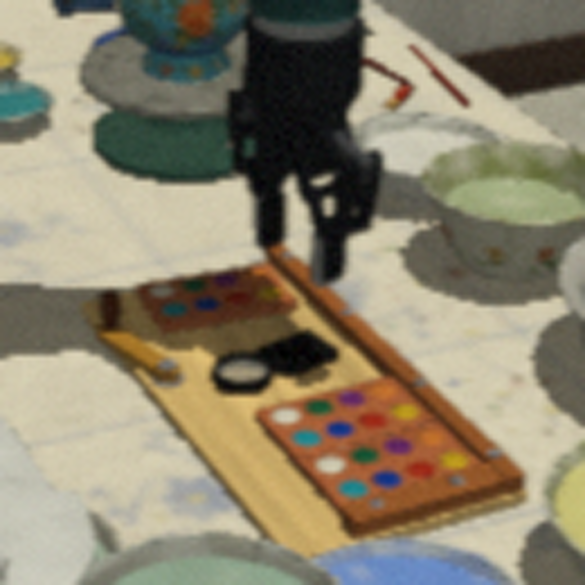

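The gripper hangs over the case, with its tips at crop (270,240) and (328,275) and the case at (298,352). Descending.

>>> step_arm(commands=[{"dx": 0, "dy": -1, "dz": 35, "ax": 0, "ay": 0, "az": 0}, {"dx": 0, "dy": -1, "dz": 50, "ax": 0, "ay": 0, "az": 0}, {"dx": 0, "dy": -1, "dz": 60, "ax": 0, "ay": 0, "az": 0}, {"dx": 0, "dy": -1, "dz": 66, "ax": 0, "ay": 0, "az": 0}, {"dx": 0, "dy": -1, "dz": 66, "ax": 0, "ay": 0, "az": 0}, {"dx": 0, "dy": -1, "dz": 66, "ax": 0, "ay": 0, "az": 0}])

```text
t: 2.65
position: [0.634, -0.1285, 0.0385]
eef_rot: [[-0.98, -0.197, 0.001], [-0.197, 0.98, -0.0], [-0.001, -0.001, -1.0]]
ft_force: [-0.4, 0.2, -0.6]
grip_width: 0.0556
grip_force: 0.0
```

>>> step_arm(commands=[{"dx": 0, "dy": 0, "dz": 0, "ax": 0, "ay": 0, "az": 0}, {"dx": 0, "dy": 0, "dz": 0, "ax": 0, "ay": 0, "az": 0}, {"dx": 0, "dy": 0, "dz": 0, "ax": 0, "ay": 0, "az": 0}, {"dx": 0, "dy": 0, "dz": 0, "ax": 0, "ay": 0, "az": 0}, {"dx": 0, "dy": 0, "dz": 0, "ax": 0, "ay": 0, "az": 0}], hand=0.25)

```text
t: 3.07
position: [0.6347, -0.1291, 0.0397]
eef_rot: [[-0.98, -0.197, 0.003], [-0.197, 0.98, -0.001], [-0.003, -0.001, -1.0]]
ft_force: [-1.1, 1.4, 5.6]
grip_width: 0.0303
grip_force: 58.9
```

>>> step_arm(commands=[{"dx": 0, "dy": 0, "dz": -2, "ax": 0, "ay": 0, "az": 0}, {"dx": 0, "dy": 0, "dz": -2, "ax": 0, "ay": 0, "az": 0}, {"dx": 0, "dy": 0, "dz": 0, "ax": 0, "ay": 0, "az": 0}, {"dx": 0, "dy": 0, "dz": 0, "ax": 0, "ay": 0, "az": 0}, {"dx": 0, "dy": 0, "dz": 5, "ax": 0, "ay": 0, "az": 0}, {"dx": 0, "dy": 0, "dz": 5, "ax": 0, "ay": 0, "az": 0}], hand=0.65)

```text
t: 3.57
position: [0.6326, -0.1286, 0.0312]
eef_rot: [[-0.98, -0.197, -0.002], [-0.197, 0.98, 0.0], [0.002, 0.001, -1.0]]
ft_force: [-0.7, -0.1, -0.5]
grip_width: 0.0558
grip_force: 0.0
```

```bash
python3 -c "
from h import *
b=snap('side','s2.png')
cv2.imwrite('pics/c3.png',cv2.resize(b[205:295,280:380],None,fx=6,fy=6,interpolation=cv2.INTER_CUBIC)[:,:,::-1])"
```

```text
(no output)
```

View pics/c3.png

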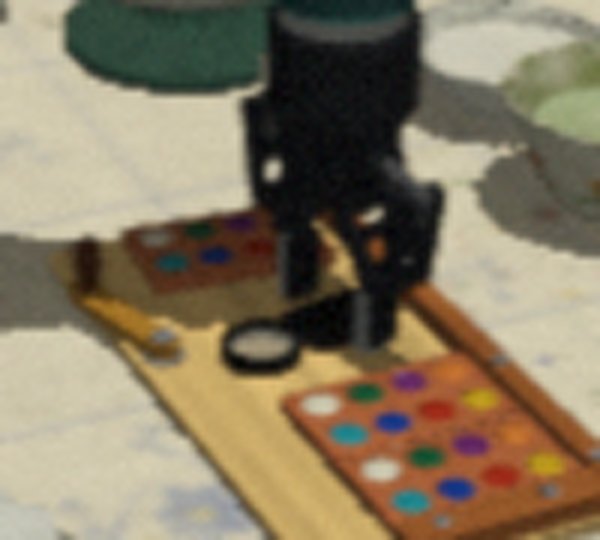

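The fingers straddle the case at crop (300,270) and (367,320), and the loupe has stayed in place. Closing again at this lower height.

>>> step_arm(commands=[{"dx": 0, "dy": 0, "dz": 0, "ax": 0, "ay": 0, "az": 0}, {"dx": 0, "dy": 0, "dz": 0, "ax": 0, "ay": 0, "az": 0}, {"dx": 0, "dy": 0, "dz": 0, "ax": 0, "ay": 0, "az": 0}, {"dx": 0, "dy": 0, "dz": 0, "ax": 0, "ay": 0, "az": 0}, {"dx": 0, "dy": 0, "dz": 0, "ax": 0, "ay": 0, "az": 0}], hand=0.3)

```text
t: 4.03
position: [0.6336, -0.1289, 0.0325]
eef_rot: [[-0.98, -0.197, 0.0], [-0.197, 0.98, -0.0], [-0.0, -0.0, -1.0]]
ft_force: [-0.9, 0.0, -0.0]
grip_width: 0.0342
grip_force: 60.2
```

>>> step_arm(commands=[{"dx": 0, "dy": 0, "dz": -15, "ax": 0, "ay": 0, "az": 0}, {"dx": 0, "dy": 0, "dz": -40, "ax": 0, "ay": 0, "az": 0}, {"dx": 0, "dy": 0, "dz": -70, "ax": 0, "ay": 0, "az": 0}, {"dx": 0, "dy": 0, "dz": -70, "ax": 0, "ay": 0, "az": 0}])

```text
t: 4.37
position: [0.6374, -0.13, 0.1084]
eef_rot: [[-0.98, -0.197, 0.01], [-0.197, 0.98, -0.003], [-0.009, -0.005, -1.0]]
ft_force: [2.1, 0.2, 1.6]
grip_width: 0.0339
grip_force: 60.0
```

```bash
python3 -c "
from h import *
go(.60,.15,.10,101.3)
b=snap('side','s3.png')
cv2.imwrite('pics/c4.png',cv2.resize(b[185:285,280:380],None,fx=5.5,fy=5.5,interpolation=cv2.INTER_CUBIC)[:,:,::-1])"
```

```text
t 4.37 d [-18.3 281.9   7.2] a [-0.27  0.51  0.04] F [2.1 0.2 1.6] w 0.0339 p [ 0.6374 -0.13    0.1084]
```

View pics/c4.png

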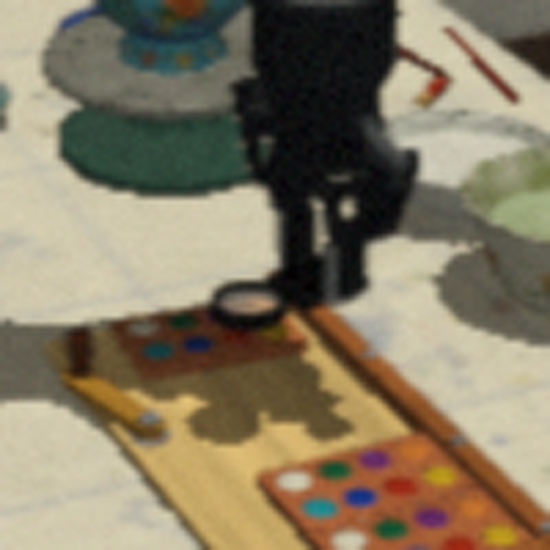

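The loupe is lifted and level, with the lens at crop (248,303). Carrying it to the clear bench left of the board.

>>> step_arm(commands=[{"dx": 0, "dy": 262, "dz": 0, "ax": 0, "ay": 0, "az": 0}, {"dx": 0, "dy": 262, "dz": 0, "ax": 0, "ay": 0, "az": 0}, {"dx": 0, "dy": 262, "dz": 0, "ax": 0, "ay": 0, "az": 0}, {"dx": 0, "dy": 262, "dz": 0, "ax": 0, "ay": 0, "az": 0}, {"dx": 0, "dy": 262, "dz": 0, "ax": 0, "ay": 0, "az": 0}, {"dx": 0, "dy": 262, "dz": 0, "ax": 0, "ay": 0, "az": 0}, {"dx": 0, "dy": 262, "dz": 0, "ax": 0, "ay": 0, "az": 0}, {"dx": 0, "dy": 262, "dz": 0, "ax": 0, "ay": 0, "az": 0}])

```text
t: 5.08
position: [0.5798, 0.1311, 0.1011]
eef_rot: [[-0.979, -0.201, -0.003], [-0.201, 0.98, 0.0], [0.002, 0.001, -1.0]]
ft_force: [0.3, -0.8, 0.6]
grip_width: 0.034
grip_force: 60.1
```

```bash
python3 -c "
from h import *
go(.585,.13,.0225,101.3)"
```

```text
t 5.08 d [-5.1 -2.2 78.6] a [ 0.05 -0.14  0.32] F [ 0.3 -0.8  0.6] w 0.0340 p [0.5798 0.1311 0.1011]
```

>>> step_arm(commands=[{"dx": 0, "dy": 0, "dz": 35, "ax": 0, "ay": 0, "az": 0}, {"dx": 0, "dy": 0, "dz": 60, "ax": 0, "ay": 0, "az": 0}, {"dx": 0, "dy": 0, "dz": 70, "ax": 0, "ay": 0, "az": 0}, {"dx": 0, "dy": 0, "dz": 75, "ax": 0, "ay": 0, "az": 0}, {"dx": 0, "dy": 0, "dz": 77, "ax": 0, "ay": 0, "az": 0}, {"dx": 0, "dy": 0, "dz": 77, "ax": 0, "ay": 0, "az": 0}, {"dx": 0, "dy": 0, "dz": 77, "ax": 0, "ay": 0, "az": 0}])

```text
t: 5.67
position: [0.5833, 0.1277, 0.0266]
eef_rot: [[-0.981, -0.196, 0.002], [-0.196, 0.981, 0.0], [-0.002, -0.0, -1.0]]
ft_force: [1.0, -0.6, 0.0]
grip_width: 0.0338
grip_force: 60.1
```

>>> step_arm(commands=[{"dx": 0, "dy": 0, "dz": 2, "ax": 0, "ay": 0, "az": 0}, {"dx": 0, "dy": 0, "dz": 3, "ax": 0, "ay": 0, "az": 0}, {"dx": 0, "dy": 0, "dz": 3, "ax": 0, "ay": 0, "az": 0}, {"dx": 0, "dy": 0, "dz": 3, "ax": 0, "ay": 0, "az": 0}])

```text
t: 6.0
position: [0.5821, 0.1281, 0.0228]
eef_rot: [[-0.98, -0.197, 0.001], [-0.197, 0.98, 0.0], [-0.001, -0.0, -1.0]]
ft_force: [0.4, 0.1, -0.4]
grip_width: 0.0339
grip_force: 60.1
```

Release and rise. I open only partway, because the pads move back as they open.

>>> step_arm(commands=[{"dx": 0, "dy": 0, "dz": 0, "ax": 0, "ay": 0, "az": 0}, {"dx": 0, "dy": 0, "dz": 0, "ax": 0, "ay": 0, "az": 0}, {"dx": 0, "dy": 0, "dz": 0, "ax": 0, "ay": 0, "az": 0}, {"dx": 0, "dy": 0, "dz": -30, "ax": 0, "ay": 0, "az": 0}, {"dx": 0, "dy": 0, "dz": -70, "ax": 0, "ay": 0, "az": 0}, {"dx": 0, "dy": 0, "dz": -100, "ax": 0, "ay": 0, "az": 0}, {"dx": 0, "dy": 0, "dz": -100, "ax": 0, "ay": 0, "az": 0}], hand=0.6)

```text
t: 6.58
position: [0.5872, 0.1287, 0.1297]
eef_rot: [[-0.98, -0.197, 0.013], [-0.197, 0.98, 0.001], [-0.013, -0.001, -1.0]]
ft_force: [1.1, -0.0, 0.2]
grip_width: 0.0512
grip_force: 0.0
```

```bash
python3 -c "
from h import *
a=snap('top','t1.png');b=snap('side','s4.png')
A=a[170:260,230:330];B=b[180:270,270:370]
cv2.imwrite('pics/c5.png',cv2.resize(np.hstack([A,B]),None,fx=4,fy=4,interpolation=cv2.INTER_CUBIC)[:,:,::-1])
# plate corner corrections: grasp pose
go(.6110,-.0395,.10,85.6)"
```

```text
t 6.68 d [   6.1 -169.9   24.5] a [1.000e-02 2.600e-01 1.574e+01] F [-0.5 -0.2 -0.8] w 0.0513 p [0.5835 0.1283 0.1244]
```

View pics/c5.png

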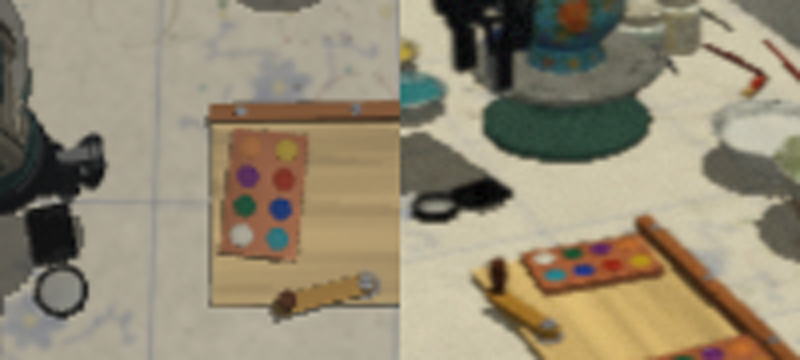

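The loupe lies flat on the bench at crop (55,250), clear of the board. Next, over the loose plate.

>>> step_arm(commands=[{"dx": 6, "dy": -170, "dz": 25, "ax": 0, "ay": 0, "az": 15.7}, {"dx": 6, "dy": -170, "dz": 25, "ax": 0, "ay": 0, "az": 15.7}, {"dx": 6, "dy": -170, "dz": 25, "ax": 0, "ay": 0, "az": 15.7}, {"dx": 6, "dy": -170, "dz": 25, "ax": 0, "ay": 0, "az": 15.7}, {"dx": 6, "dy": -170, "dz": 25, "ax": 0, "ay": 0, "az": 15.7}, {"dx": 6, "dy": -170, "dz": 25, "ax": 0, "ay": 0, "az": 15.7}, {"dx": 6, "dy": -170, "dz": 25, "ax": 0, "ay": 0, "az": 15.7}], hand=0.93)

```text
t: 7.27
position: [0.6079, -0.0396, 0.0956]
eef_rot: [[-0.997, 0.077, -0.004], [0.077, 0.997, 0.001], [0.004, 0.001, -1.0]]
ft_force: [0.0, 0.7, 0.2]
grip_width: 0.0794
grip_force: 0.0
```

```bash
python3 -c "
from h import *
go(.6110,-.0395,.028,85.6)"
```

```text
t 7.27 d [-3.3  0.3 67.6] a [ 0.06 -0.21 -0.02] F [0.  0.7 0.2] w 0.0794 p [ 0.6079 -0.0396  0.0956]
```

>>> step_arm(commands=[{"dx": -2, "dy": 0, "dz": 30, "ax": 0, "ay": 0, "az": 0}, {"dx": -2, "dy": 0, "dz": 50, "ax": 0, "ay": 0, "az": 0}, {"dx": -2, "dy": 0, "dz": 62, "ax": 0, "ay": 0, "az": 0}, {"dx": -2, "dy": 0, "dz": 68, "ax": 0, "ay": 0, "az": 0}, {"dx": -2, "dy": 0, "dz": 68, "ax": 0, "ay": 0, "az": 0}, {"dx": -2, "dy": 0, "dz": 68, "ax": 0, "ay": 0, "az": 0}])

```text
t: 7.77
position: [0.6115, -0.0391, 0.0296]
eef_rot: [[-0.997, 0.075, -0.0], [0.075, 0.997, 0.0], [0.0, 0.0, -1.0]]
ft_force: [0.7, 1.0, 0.4]
grip_width: 0.0795
grip_force: 0.0
```

>>> step_arm(commands=[{"dx": 0, "dy": 0, "dz": 0, "ax": 0, "ay": 0, "az": 0}, {"dx": 0, "dy": 0, "dz": 0, "ax": 0, "ay": 0, "az": 0}, {"dx": 0, "dy": 0, "dz": 0, "ax": 0, "ay": 0, "az": 0}, {"dx": 0, "dy": 0, "dz": 0, "ax": 0, "ay": 0, "az": 0}], hand=0.6)

```text
t: 8.1
position: [0.6132, -0.0401, 0.0315]
eef_rot: [[-0.997, 0.076, 0.004], [0.076, 0.997, -0.0], [-0.004, 0.0, -1.0]]
ft_force: [0.1, 1.3, 6.3]
grip_width: 0.0575
grip_force: 64.5
```

```bash
python3 -c "
from h import *
go(.617,-.135,.0315,91.6)"
```

```text
t 8.10 d [-11.  -94.3   0. ] a [-0.01  0.22 -5.96] F [0.1 1.3 6.3] w 0.0575 p [ 0.6132 -0.0401  0.0315]
```

>>> step_arm(commands=[{"dx": 0, "dy": -5, "dz": -3, "ax": 0, "ay": 0, "az": -2}, {"dx": -2, "dy": -20, "dz": -3, "ax": 0, "ay": 0, "az": -4}, {"dx": -4, "dy": -40, "dz": -3, "ax": 0, "ay": 0, "az": -6}, {"dx": -6, "dy": -60, "dz": -3, "ax": 0, "ay": 0, "az": -6}, {"dx": -8, "dy": -75, "dz": -3, "ax": 0, "ay": 0, "az": -6}, {"dx": -11, "dy": -88, "dz": -3, "ax": 0, "ay": 0, "az": -6}, {"dx": -11, "dy": -94, "dz": -3, "ax": 0, "ay": 0, "az": -6}, {"dx": -11, "dy": -94, "dz": -3, "ax": 0, "ay": 0, "az": -6}])

```text
t: 8.77
position: [0.6155, -0.1359, 0.0324]
eef_rot: [[-1.0, -0.027, 0.0], [-0.027, 1.0, -0.0], [-0.0, -0.0, -1.0]]
ft_force: [0.4, 1.0, -0.5]
grip_width: 0.0576
grip_force: 64.0
```

```bash
python3 -c "
from h import *
go(.6193,-.135,.0315,91.6)"
```

```text
t 8.77 d [-3.8  0.8  0.9] a [-0.01  0.03 -0.07] F [ 0.4  1.  -0.5] w 0.0576 p [ 0.6155 -0.1359  0.0324]
```

>>> step_arm(commands=[{"dx": -2, "dy": 0, "dz": 0, "ax": 0, "ay": 0, "az": 0}, {"dx": -4, "dy": 0, "dz": 0, "ax": 0, "ay": 0, "az": 0}, {"dx": -5, "dy": 0, "dz": 0, "ax": 0, "ay": 0, "az": 0}, {"dx": -5, "dy": 0, "dz": 0, "ax": 0, "ay": 0, "az": 0}, {"dx": -5, "dy": 0, "dz": 0, "ax": 0, "ay": 0, "az": 0}])

```text
t: 9.18
position: [0.6203, -0.1337, 0.0323]
eef_rot: [[-1.0, -0.03, -0.0], [-0.03, 1.0, 0.0], [0.0, 0.0, -1.0]]
ft_force: [0.2, 0.1, -1.1]
grip_width: 0.0568
grip_force: 64.0
```

>>> step_arm(commands=[{"dx": -1, "dy": 0, "dz": 0, "ax": 0, "ay": 0, "az": 0}, {"dx": -2, "dy": 0, "dz": 0, "ax": 0, "ay": 0, "az": 0}, {"dx": -3, "dy": 0, "dz": 0, "ax": 0, "ay": 0, "az": 0}, {"dx": -3, "dy": 0, "dz": 0, "ax": 0, "ay": 0, "az": 0}])

```text
t: 9.52
position: [0.6234, -0.1342, 0.0324]
eef_rot: [[-1.0, -0.029, 0.0], [-0.029, 1.0, 0.0], [-0.0, 0.0, -1.0]]
ft_force: [-0.9, 0.1, -1.0]
grip_width: 0.0572
grip_force: 64.1
```

>>> step_arm(commands=[{"dx": -1, "dy": 0, "dz": 0, "ax": 0, "ay": 0, "az": 0}, {"dx": -2, "dy": 0, "dz": 0, "ax": 0, "ay": 0, "az": 0}, {"dx": -2, "dy": 0, "dz": 0, "ax": 0, "ay": 0, "az": 0}, {"dx": -2, "dy": 0, "dz": 0, "ax": 0, "ay": 0, "az": 0}])

```text
t: 9.85
position: [0.6236, -0.1342, 0.0318]
eef_rot: [[-1.0, -0.028, -0.003], [-0.028, 1.0, 0.0], [0.003, 0.0, -1.0]]
ft_force: [-4.7, -0.7, 0.2]
grip_width: 0.0573
grip_force: 64.2
```

>>> step_arm(commands=[{"dx": 1, "dy": 0, "dz": 2, "ax": 0, "ay": 0, "az": 0}, {"dx": 1, "dy": 0, "dz": 3, "ax": 0, "ay": 0, "az": 0}, {"dx": 1, "dy": 0, "dz": 3, "ax": 0, "ay": 0, "az": 0}])

```text
t: 10.1
position: [0.6236, -0.1342, 0.0314]
eef_rot: [[-1.0, -0.029, -0.001], [-0.029, 1.0, -0.0], [0.001, -0.0, -1.0]]
ft_force: [-8.3, 1.2, 12.7]
grip_width: 0.0576
grip_force: 65.7
```

>>> step_arm(commands=[{"dx": 0, "dy": 0, "dz": 0, "ax": 0, "ay": 0, "az": 0}, {"dx": 0, "dy": 0, "dz": 0, "ax": 0, "ay": 0, "az": 0}, {"dx": 0, "dy": 0, "dz": 0, "ax": 0, "ay": 0, "az": 0}, {"dx": 0, "dy": 0, "dz": -20, "ax": 0, "ay": 0, "az": 0}, {"dx": 0, "dy": 0, "dz": -60, "ax": 0, "ay": 0, "az": 0}, {"dx": 0, "dy": 0, "dz": -60, "ax": 0, "ay": 0, "az": 0}], hand=0.77)

```text
t: 10.6
position: [0.6297, -0.1358, 0.0962]
eef_rot: [[-1.0, -0.029, 0.012], [-0.029, 1.0, -0.003], [-0.012, -0.004, -1.0]]
ft_force: [2.1, -0.5, 1.1]
grip_width: 0.0659
grip_force: 0.0
```

```bash
python3 -c "
from h import *
go(.6228,-.07,.09,1.6)
a=snap('top','t2.png');b=snap('side','s5.png')
A=a[185:260,272:382];B=b[225:300,290:400]
cv2.imwrite('pics/c6.png',cv2.resize(np.hstack([A,B]),None,fx=3.6,fy=3.6,interpolation=cv2.INTER_CUBIC)[:,:,::-1])"
```

```text
t 10.60 d [ 5.1 66.   5.9] a [ 0.38  0.71 90.05] F [ 2.1 -0.5  1.1] w 0.0659 p [ 0.6297 -0.1358  0.0962]
```

View pics/c6.png

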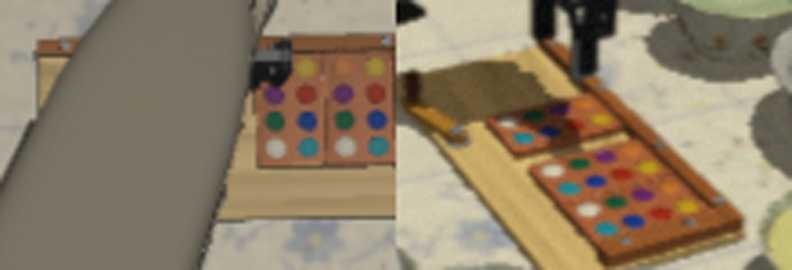

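The plate is square against the fence, with about 20 mm left to the middle plate. Turning the tool a quarter turn to push the free edge with two spread fingers.

>>> step_arm(commands=[{"dx": 5, "dy": 66, "dz": 0, "ax": 0, "ay": 0, "az": 7}, {"dx": 5, "dy": 66, "dz": 0, "ax": 0, "ay": 0, "az": 14}, {"dx": 5, "dy": 66, "dz": 0, "ax": 0, "ay": 0, "az": 21}, {"dx": 5, "dy": 66, "dz": 0, "ax": 0, "ay": 0, "az": 28}, {"dx": 5, "dy": 66, "dz": 0, "ax": 0, "ay": 0, "az": 35}, {"dx": 5, "dy": 66, "dz": 0, "ax": 0, "ay": 0, "az": 42}, {"dx": 5, "dy": 66, "dz": 0, "ax": 0, "ay": 0, "az": 49}, {"dx": 5, "dy": 66, "dz": 0, "ax": 0, "ay": 0, "az": 56}], hand=0.65)

```text
t: 11.37
position: [0.6167, -0.0681, 0.0878]
eef_rot: [[-0.578, 0.816, -0.002], [0.816, 0.578, 0.001], [0.001, -0.001, -1.0]]
ft_force: [-1.1, -1.0, 0.1]
grip_width: 0.0558
grip_force: 0.0
```

>>> step_arm(commands=[{"dx": 0, "dy": 0, "dz": 0, "ax": 0, "ay": 0, "az": 7}, {"dx": 0, "dy": 0, "dz": 0, "ax": 0, "ay": 0, "az": 14}, {"dx": 0, "dy": 0, "dz": 0, "ax": 0, "ay": 0, "az": 21}, {"dx": 0, "dy": 0, "dz": 0, "ax": 0, "ay": 0, "az": 28}, {"dx": 0, "dy": 0, "dz": 0, "ax": 0, "ay": 0, "az": 34}, {"dx": 0, "dy": 0, "dz": 0, "ax": 0, "ay": 0, "az": 34}])

```text
t: 11.87
position: [0.6167, -0.0682, 0.0879]
eef_rot: [[-0.027, 1.0, -0.002], [1.0, 0.027, 0.001], [0.001, -0.002, -1.0]]
ft_force: [-0.9, -0.1, 0.5]
grip_width: 0.0556
grip_force: 0.0
```

```bash
python3 -c "
from h import *
go(.6215,-.07,.030,1.6)"
```

```text
t 11.87 d [-2.   4.8 57.9] a [-0.1  -0.04 -0.06] F [-0.9 -0.1  0.5] w 0.0556 p [ 0.6167 -0.0682  0.0879]
```

Tool x now points along the board's +y, so descend, then push with dx negative.

>>> step_arm(commands=[{"dx": -1, "dy": 5, "dz": 25, "ax": 0, "ay": 0, "az": 0}, {"dx": -1, "dy": 5, "dz": 45, "ax": 0, "ay": 0, "az": 0}, {"dx": -1, "dy": 5, "dz": 54, "ax": 0, "ay": 0, "az": 0}, {"dx": -1, "dy": 5, "dz": 57, "ax": 0, "ay": 0, "az": 0}, {"dx": -1, "dy": 5, "dz": 57, "ax": 0, "ay": 0, "az": 0}, {"dx": -1, "dy": 5, "dz": 57, "ax": 0, "ay": 0, "az": 0}])

```text
t: 12.37
position: [0.6226, -0.0693, 0.0327]
eef_rot: [[-0.029, 1.0, 0.0], [1.0, 0.029, -0.0], [-0.0, 0.0, -1.0]]
ft_force: [0.4, 0.0, 0.7]
grip_width: 0.0558
grip_force: 0.0
```

>>> step_arm(commands=[{"dx": -6, "dy": 0, "dz": 0, "ax": 0, "ay": 0, "az": 0}, {"dx": -12, "dy": 0, "dz": 0, "ax": 0, "ay": 0, "az": 0}, {"dx": -18, "dy": 0, "dz": 0, "ax": 0, "ay": 0, "az": 0}, {"dx": -24, "dy": 0, "dz": 0, "ax": 0, "ay": 0, "az": 0}, {"dx": -28, "dy": 0, "dz": 0, "ax": 0, "ay": 0, "az": 0}, {"dx": -32, "dy": 0, "dz": 0, "ax": 0, "ay": 0, "az": 0}, {"dx": -36, "dy": 0, "dz": 0, "ax": 0, "ay": 0, "az": 0}, {"dx": -36, "dy": 0, "dz": 0, "ax": 0, "ay": 0, "az": 0}])

```text
t: 13.03
position: [0.6235, -0.1063, 0.0324]
eef_rot: [[-0.028, 1.0, 0.0], [1.0, 0.028, -0.001], [-0.001, 0.0, -1.0]]
ft_force: [-0.9, -0.1, 0.3]
grip_width: 0.0558
grip_force: 0.0
```

>>> step_arm(commands=[{"dx": -2, "dy": 0, "dz": 0, "ax": 0, "ay": 0, "az": 0}, {"dx": -4, "dy": 0, "dz": 0, "ax": 0, "ay": 0, "az": 0}, {"dx": -6, "dy": 0, "dz": 0, "ax": 0, "ay": 0, "az": 0}, {"dx": -7, "dy": 0, "dz": 0, "ax": 0, "ay": 0, "az": 0}, {"dx": -7, "dy": 0, "dz": 0, "ax": 0, "ay": 0, "az": 0}])

```text
t: 13.45
position: [0.6235, -0.1125, 0.0323]
eef_rot: [[-0.028, 1.0, -0.0], [1.0, 0.028, -0.0], [-0.0, -0.0, -1.0]]
ft_force: [0.3, -0.1, -0.6]
grip_width: 0.0557
grip_force: 0.0
```

```bash
python3 -c "
from h import *
b=snap('side','s6.png')
cv2.imwrite('pics/c7.png',cv2.resize(b[225:305,290:390],None,fx=6,fy=6,interpolation=cv2.INTER_CUBIC)[:,:,::-1])"
```

```text
(no output)
```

View pics/c7.png

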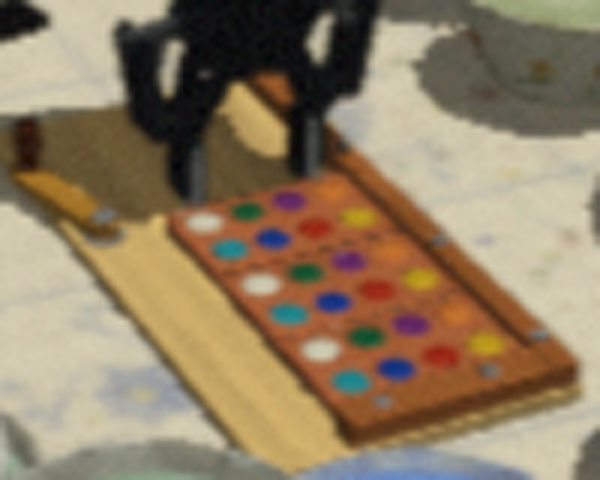

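The plate is almost butted: the seam at crop (275,250) is down to a thin line and the plate is in line with the others. Creeping on until there is force.

>>> step_arm(commands=[{"dx": -1, "dy": 0, "dz": 0, "ax": 0, "ay": 0, "az": 0}, {"dx": -2, "dy": 0, "dz": 0, "ax": 0, "ay": 0, "az": 0}, {"dx": -2, "dy": 0, "dz": 0, "ax": 0, "ay": 0, "az": 0}, {"dx": -2, "dy": 0, "dz": 0, "ax": 0, "ay": 0, "az": 0}])

```text
t: 13.83
position: [0.6236, -0.1144, 0.0323]
eef_rot: [[-0.029, 1.0, -0.0], [1.0, 0.029, -0.0], [-0.0, -0.0, -1.0]]
ft_force: [-0.7, 0.3, -0.6]
grip_width: 0.0555
grip_force: 0.0
```

>>> step_arm(commands=[{"dx": -1, "dy": 0, "dz": 0, "ax": 0, "ay": 0, "az": 0}, {"dx": -2, "dy": 0, "dz": 0, "ax": 0, "ay": 0, "az": 0}, {"dx": -2, "dy": 0, "dz": 0, "ax": 0, "ay": 0, "az": 0}, {"dx": -2, "dy": 0, "dz": 0, "ax": 0, "ay": 0, "az": 0}])

```text
t: 14.17
position: [0.6236, -0.1153, 0.0323]
eef_rot: [[-0.029, 1.0, -0.0], [1.0, 0.029, 0.002], [0.002, -0.0, -1.0]]
ft_force: [-0.4, 4.1, 0.0]
grip_width: 0.0555
grip_force: 2.4
```

>>> step_arm(commands=[{"dx": -1, "dy": 0, "dz": 0, "ax": 0, "ay": 0, "az": 0}, {"dx": -2, "dy": 0, "dz": 0, "ax": 0, "ay": 0, "az": 0}, {"dx": -2, "dy": 0, "dz": 0, "ax": 0, "ay": 0, "az": 0}])

```text
t: 14.42
position: [0.6236, -0.1155, 0.0323]
eef_rot: [[-0.03, 1.0, 0.0], [1.0, 0.03, 0.006], [0.006, 0.0, -1.0]]
ft_force: [0.3, 9.9, 1.5]
grip_width: 0.0554
grip_force: 4.7
```

>>> step_arm(commands=[{"dx": 10, "dy": 0, "dz": 0, "ax": 0, "ay": 0, "az": 0}, {"dx": 20, "dy": 0, "dz": 0, "ax": 0, "ay": 0, "az": 0}, {"dx": 22, "dy": 0, "dz": -40, "ax": 0, "ay": 0, "az": 0}, {"dx": 22, "dy": 0, "dz": -75, "ax": 0, "ay": 0, "az": 0}, {"dx": 60, "dy": -40, "dz": -75, "ax": 0, "ay": 0, "az": 0}, {"dx": 150, "dy": -98, "dz": -75, "ax": 0, "ay": 0, "az": 0}, {"dx": 150, "dy": -98, "dz": -75, "ax": 0, "ay": 0, "az": 0}, {"dx": 150, "dy": -98, "dz": -75, "ax": 0, "ay": 0, "az": 0}])

```text
t: 15.08
position: [0.5199, 0.0299, 0.1077]
eef_rot: [[-0.028, 1.0, 0.0], [1.0, 0.028, -0.002], [-0.002, 0.0, -1.0]]
ft_force: [0.4, 0.3, -0.1]
grip_width: 0.0558
grip_force: 0.0
```

Run:
```python
from h import *
a=robot.capture('top');b=robot.capture('side')
cv2.imwrite('pics/t3.png',a[:,:,::-1]);cv2.imwrite('pics/s7.png',b[:,:,::-1])
go(.527,-.057,.10,1.6)
def chips(im,n):
    # saturated chip centres: by hue in board window
    h=cv2.cvtColor(im,cv2.COLOR_RGB2HSV)
    out={}
    for k,(lo,hi) in {'blue':((108,100,70),(125,255,255)),'yellow':((22,120,120),(30,255,255)),'green':((60,60,30),(88,255,140)),'purple':((128,50,40),(170,255,150)),'teal':((89,90,100),(100,255,255))}.items():
        m=cv2.inRange(h,lo,hi); r=[]
        N,l,s,c=cv2.connectedComponentsWithStats(m)
        for i in range(1,N):
            if 4<=s[i,4]<=60:
                p=ray(n,*c[i],.02)
                if .55<p[0]<.69 and -.33<p[1]<-.05: r.append(p[:2].round(4).tolist())
        out[k]=sorted(r,key=lambda q:-q[1])
    return out
for n,i in(('top',a),('side',b)):
    for k,v in chips(i,n).items(): print(n,k,v)
```

```text
t 15.18 d [-89.4   7.8   6.5] a [-0.3  0.   0.3] F [-1.3 -0.8 -0.2] w 0.0558 p [0.5162 0.0321 0.1065]
top blue [[0.6121, -0.1705], [0.6146, -0.2301], [0.6156, -0.2901]]
top yellow [[0.6598, -0.1685], [0.6612, -0.2286], [0.663, -0.2881]]
top green [[0.6118, -0.1425], [0.6144, -0.2025], [0.6152, -0.262]]
top purple [[0.6352, -0.1417], [0.6364, -0.2016], [0.6381, -0.2613]]
top teal [[0.5889, -0.1709], [0.5907, -0.2311], [0.5926, -0.2907]]
side blue [[0.6126, -0.1705], [0.6132, -0.2314], [0.6157, -0.2914]]
side yellow [[0.6591, -0.1695], [0.6599, -0.2297], [0.662, -0.2907]]
side green [[0.613, -0.203], [0.6149, -0.2622]]
side purple [[0.634, -0.1431], [0.6061, -0.1722], [0.6364, -0.2027], [0.6378, -0.2632]]
side teal [[0.5885, -0.1724], [0.5907, -0.2327], [0.5925, -0.292]]
```

The chip pitch between plates is 60.0 mm and in line, so the row is closed. On to the gate.

>>> step_arm(commands=[{"dx": -40, "dy": 4, "dz": 0, "ax": 0, "ay": 0, "az": 0}, {"dx": -80, "dy": 8, "dz": 0, "ax": 0, "ay": 0, "az": 0}, {"dx": -89, "dy": 8, "dz": 0, "ax": 0, "ay": 0, "az": 0}, {"dx": -89, "dy": 8, "dz": 20, "ax": 0, "ay": 0, "az": 0}, {"dx": -89, "dy": 8, "dz": 40, "ax": 0, "ay": 0, "az": 0}, {"dx": -89, "dy": 8, "dz": 54, "ax": 0, "ay": 0, "az": 0}, {"dx": -89, "dy": 8, "dz": 54, "ax": 0, "ay": 0, "az": 0}, {"dx": -89, "dy": 8, "dz": 54, "ax": 0, "ay": 0, "az": 0}])

```text
t: 15.85
position: [0.5315, -0.0601, 0.0527]
eef_rot: [[-0.028, 1.0, -0.002], [1.0, 0.028, -0.0], [-0.0, -0.002, -1.0]]
ft_force: [-0.6, 0.0, 0.3]
grip_width: 0.0554
grip_force: 0.0
```

```bash
python3 -c "
from h import *
go(.527,-.057,.05,1.6)"
```

```text
t 15.85 d [ 3.3 -4.4  2.7] a [-0.11  0.02  0.01] F [-0.6  0.   0.3] w 0.0554 p [ 0.5315 -0.0601  0.0527]
```

>>> step_arm(commands=[{"dx": 3, "dy": -4, "dz": 1, "ax": 0, "ay": 0, "az": 0}, {"dx": 3, "dy": -4, "dz": 1, "ax": 0, "ay": 0, "az": 0}, {"dx": 3, "dy": -4, "dz": 1, "ax": 0, "ay": 0, "az": 0}])

```text
t: 16.1
position: [0.5285, -0.0569, 0.0533]
eef_rot: [[-0.029, 1.0, 0.002], [1.0, 0.029, -0.001], [-0.001, 0.002, -1.0]]
ft_force: [-0.6, -0.5, 0.2]
grip_width: 0.0553
grip_force: 0.0
```

>>> step_arm(commands=[{"dx": 0, "dy": 0, "dz": 0, "ax": 0, "ay": 0, "az": 0}, {"dx": 0, "dy": 0, "dz": 0, "ax": 0, "ay": 0, "az": 0}, {"dx": 0, "dy": 0, "dz": 0, "ax": 0, "ay": 0, "az": 0}, {"dx": 0, "dy": 0, "dz": 0, "ax": 0, "ay": 0, "az": 0}, {"dx": 0, "dy": 0, "dz": 0, "ax": 0, "ay": 0, "az": 0}, {"dx": 0, "dy": 0, "dz": 0, "ax": 0, "ay": 0, "az": 0}], hand=0.08)

```text
t: 16.6
position: [0.5282, -0.0569, 0.0528]
eef_rot: [[-0.029, 1.0, 0.0], [1.0, 0.029, 0.0], [0.0, 0.0, -1.0]]
ft_force: [-1.3, 1.2, 5.3]
grip_width: 0.0114
grip_force: 58.7
```

```bash
python3 -c "
from h import *
go(.527,-.057,.05,1.6)"
```

```text
t 16.60 d [-0.1 -1.2  2.8] a [ 0.02 -0.02  0.04] F [-1.3  1.2  5.3] w 0.0114 p [ 0.5282 -0.0569  0.0528]
```

>>> step_arm(commands=[{"dx": 0.5, "dy": 7, "dz": 0, "ax": 0, "ay": 0, "az": 0}, {"dx": 0.5, "dy": 14.5, "dz": 0, "ax": 0, "ay": 0, "az": 0}, {"dx": -1.9, "dy": 29.4, "dz": 0, "ax": 0, "ay": 0, "az": 0}, {"dx": -7.8, "dy": 43.3, "dz": 0, "ax": 0, "ay": 0, "az": 0}, {"dx": -16.9, "dy": 55.4, "dz": 0, "ax": 0, "ay": 0, "az": 0}, {"dx": -28.6, "dy": 64.9, "dz": 0, "ax": 0, "ay": 0, "az": 0}, {"dx": -28.6, "dy": 64.9, "dz": 0, "ax": 0, "ay": 0, "az": 0}])

```text
t: 17.18
position: [0.5936, -0.0846, 0.0524]
eef_rot: [[-0.027, 1.0, -0.002], [1.0, 0.027, 0.0], [0.0, -0.002, -1.0]]
ft_force: [-3.4, 2.2, 7.3]
grip_width: 0.0113
grip_force: 59.3
```

```bash
python3 -c "
from h import *
for k in (20,10,0):
  t=np.radians(k+1.6); go(.5422+.062*np.cos(t),-.118+.062*np.sin(t),.0528,1.6)"
```

```text
t 17.18 d [-10.7   5.9  -0.5] a [-0.14 -0.02 -0.07] F [-3.4  2.2  7.3] w 0.0113 p [ 0.5936 -0.0846  0.0524]
t 17.18 d [-21.2   8.7  -0.5] a [-0.14 -0.02 -0.07] F [-3.4  2.2  7.3] w 0.0113 p [ 0.5936 -0.0846  0.0524]
t 17.18 d [-31.9   9.7  -0.5] a [-0.14 -0.02 -0.07] F [-3.4  2.2  7.3] w 0.0113 p [ 0.5936 -0.0846  0.0524]
```

>>> step_arm(commands=[{"dx": -5, "dy": 3.2, "dz": 0, "ax": 0, "ay": 0, "az": 0}, {"dx": -10.7, "dy": 5.9, "dz": 0, "ax": 0, "ay": 0, "az": 0}, {"dx": -16, "dy": 7.4, "dz": 0, "ax": 0, "ay": 0, "az": 0}, {"dx": -21, "dy": 8.5, "dz": 0, "ax": 0, "ay": 0, "az": 0}, {"dx": -26, "dy": 9, "dz": 0, "ax": 0, "ay": 0, "az": 0}, {"dx": -30, "dy": 9, "dz": 0, "ax": 0, "ay": 0, "az": 0}, {"dx": -30, "dy": 9, "dz": 0, "ax": 0, "ay": 0, "az": 0}])

```text
t: 17.77
position: [0.6041, -0.113, 0.0525]
eef_rot: [[-0.028, 1.0, 0.001], [1.0, 0.028, 0.003], [0.003, 0.001, -1.0]]
ft_force: [1.3, 5.5, 3.5]
grip_width: 0.0113
grip_force: 59.4
```

>>> step_arm(commands=[{"dx": -1, "dy": 0, "dz": 0, "ax": 0, "ay": 0, "az": 0}, {"dx": -2, "dy": 0, "dz": 0, "ax": 0, "ay": 0, "az": 0}, {"dx": -3, "dy": 0, "dz": 0, "ax": 0, "ay": 0, "az": 0}, {"dx": -3, "dy": 0, "dz": 0, "ax": 0, "ay": 0, "az": 0}])

```text
t: 18.1
position: [0.6043, -0.1149, 0.0525]
eef_rot: [[-0.029, 1.0, 0.002], [1.0, 0.029, 0.004], [0.003, 0.002, -1.0]]
ft_force: [1.7, 6.1, 2.7]
grip_width: 0.0114
grip_force: 59.2
```

>>> step_arm(commands=[{"dx": -1, "dy": 0, "dz": 0, "ax": 0, "ay": 0, "az": 0}, {"dx": -2, "dy": 0, "dz": 0, "ax": 0, "ay": 0, "az": 0}, {"dx": -2, "dy": 0, "dz": 0, "ax": 0, "ay": 0, "az": 0}, {"dx": -2, "dy": 0, "dz": 0, "ax": 0, "ay": 0, "az": 0}])

```text
t: 18.43
position: [0.6047, -0.1186, 0.0525]
eef_rot: [[-0.028, 1.0, 0.002], [1.0, 0.028, -0.0], [-0.0, 0.002, -1.0]]
ft_force: [4.2, 2.1, 0.1]
grip_width: 0.0114
grip_force: 58.9
```

>>> step_arm(commands=[{"dx": -1, "dy": 0, "dz": 0, "ax": 0, "ay": 0, "az": 0}, {"dx": -2, "dy": 0, "dz": 0, "ax": 0, "ay": 0, "az": 0}, {"dx": -2, "dy": 0, "dz": 0, "ax": 0, "ay": 0, "az": 0}, {"dx": -2, "dy": 0, "dz": 0, "ax": 0, "ay": 0, "az": 0}])

```text
t: 18.77
position: [0.6048, -0.12, 0.0525]
eef_rot: [[-0.028, 1.0, 0.002], [1.0, 0.028, 0.001], [0.001, 0.002, -1.0]]
ft_force: [4.4, 3.7, -0.1]
grip_width: 0.0116
grip_force: 58.9
```

>>> step_arm(commands=[{"dx": -1, "dy": 0, "dz": 0, "ax": 0, "ay": 0, "az": 0}, {"dx": -2, "dy": 0, "dz": 0, "ax": 0, "ay": 0, "az": 0}, {"dx": -2, "dy": 0, "dz": 0, "ax": 0, "ay": 0, "az": 0}, {"dx": -2, "dy": 0, "dz": 0, "ax": 0, "ay": 0, "az": 0}])

```text
t: 19.1
position: [0.6048, -0.1213, 0.0525]
eef_rot: [[-0.028, 1.0, 0.002], [1.0, 0.028, 0.003], [0.003, 0.002, -1.0]]
ft_force: [4.6, 6.5, 0.4]
grip_width: 0.0114
grip_force: 59.0
```

Releasing and checking with the cameras.

>>> step_arm(commands=[{"dx": 0, "dy": 0, "dz": 0, "ax": 0, "ay": 0, "az": 0}, {"dx": 0, "dy": 0, "dz": 0, "ax": 0, "ay": 0, "az": 0}, {"dx": 0, "dy": 0, "dz": 0, "ax": 0, "ay": 0, "az": 0}, {"dx": 0, "dy": 0, "dz": -20, "ax": 0, "ay": 0, "az": 0}, {"dx": 0, "dy": 0, "dz": -60, "ax": 0, "ay": 0, "az": 0}, {"dx": 40, "dy": -20, "dz": -90, "ax": 0, "ay": 0, "az": 0}, {"dx": 80, "dy": -40, "dz": -100, "ax": 0, "ay": 0, "az": 0}, {"dx": 120, "dy": -60, "dz": -100, "ax": 0, "ay": 0, "az": 0}], hand=0.45)

```text
t: 19.77
position: [0.5506, -0.021, 0.1542]
eef_rot: [[-0.026, 1.0, 0.005], [1.0, 0.026, -0.002], [-0.002, 0.005, -1.0]]
ft_force: [-0.3, 1.3, 0.5]
grip_width: 0.0383
grip_force: 0.0
```

>>> step_arm(commands=[{"dx": 40, "dy": 0, "dz": -20, "ax": 0, "ay": 0, "az": 0}, {"dx": 80, "dy": 0, "dz": -40, "ax": 0, "ay": 0, "az": 0}, {"dx": 120, "dy": 0, "dz": -60, "ax": 0, "ay": 0, "az": 0}, {"dx": 160, "dy": 0, "dz": -80, "ax": 0, "ay": 0, "az": 0}, {"dx": 160, "dy": 0, "dz": -80, "ax": 0, "ay": 0, "az": 0}])

```text
t: 20.18
position: [0.545, 0.1434, 0.2341]
eef_rot: [[-0.032, 0.999, 0.004], [0.999, 0.032, 0.001], [0.001, 0.004, -1.0]]
ft_force: [0.1, 0.7, 0.4]
grip_width: 0.0382
grip_force: 0.0
```

```bash
cat > chk.py <<'E'
from h import *
a=robot.capture('top');b=robot.capture('side')
cv2.imwrite('pics/t4.png',a[:,:,::-1]);cv2.imwrite('pics/s8.png',b[:,:,::-1])
h=cv2.cvtColor(a,cv2.COLOR_RGB2HSV)
for k,(lo,hi) in {'blue':((108,100,70),(125,255,255)),'yellow':((22,120,120),(30,255,255)),'purple':((128,50,40),(170,255,150)),'teal':((89,90,100),(100,255,255))}.items():
    N,l,s,c=cv2.connectedComponentsWithStats(cv2.inRange(h,lo,hi))
    P=[ray('top',*c[i],.02) for i in range(1,N) if 4<=s[i,4]<=60]
    print(k,sorted([p[:2].round(4).tolist() for p in P if .55<p[0]<.69 and -.33<p[1]<-.05],key=lambda q:-q[1]))
for n,im in(('top',a),('side',b)):
    u,v=proj(n,[.604,-.117,.034]).round().astype(int)
    print(n,u,v)
    r=im[v-8:v+7,u-9:u+10]; print('\n'.join(' '.join('%3d'%x for x in row) for row in r.max(2)))
E
python3 chk.py
```

```text
blue [[0.6121, -0.1705], [0.6143, -0.2299], [0.6156, -0.2901]]
yellow [[0.6593, -0.1686], [0.6612, -0.2286], [0.6624, -0.2882]]
purple [[0.6352, -0.1417], [0.6364, -0.2016], [0.6381, -0.2613]]
teal [[0.5889, -0.1709], [0.5907, -0.2311], [0.5926, -0.2907]]
top 321 220
169 168 169 169 168 168 168 168 168 167 168 105 128 134  97  86  90  91  89
169 169 170 170 169 168 168 168 168 167 167 105 127 133 113  94  90  91  95
165 165 165 165 164 164 163 164 164 164 164 111 128 133 133 124 114 113 134
164 164 165 164 165 165 165 165 165 165 165 145 138 134 133 134 132 131 136
164 164 164 165 165 164 165 162 160 159 161 164 149 136 132 129  94  78  99
164 166 165 166 166 166 161 125 100  98 120 158 150 137 112  75  76  77  77
170 170 170 170 170 170 127  86  79  80  81 153 150 138  84  75  78  79  78
174 175 175 176 176 176 127  84  80  80  78 130 144 138  86  76  78  80  79
166 166 167 174 175 170 102  69  76  77  68 140 146 138 103  76  76  77  78
161 161 162 164 163 114  83  54  46  46  81 135 147 138 137 104  76  78  91
159 158 159 158 157 110  83  72  61  74 135 140 148 140 138 139 140 142 
[... 760 characters left out ...]
 181 182 182 188
198 197 197 196 196 198 194 149  74  50  51  70 143 187 186 179 179 183 186
197 197 195 195 195 201 197 152  68  43  47  74 157 194 190 186 182 181 186
202 197 197 198 197 201 198 151  75  43  47  81 160 196 195 188 184 181 184
208 201 196 195 195 198 197 159  75  47  46  77 160 200 197 192 186 187 184
210 208 199 196 189 194 197 165  97  49  47  81 155 195 200 198 193 190 187
211 207 203 201 187 189 185 164 107  42  48  98 155 188 198 198 200 194 189
211 207 206 195 179 169 158 125  75  52  60 103 148 165 188 197 194 190 186
193 181 183 178 170 163 155 129  98  87  93 120 139 142 164 173 164 165 158
172 162 165 162 164 161 157 147 149 147 131 115 116 131 139 139 137 141 144
```

Run:
```python
from h import *
k=(ray('top',320.6,218.8,.0475)+0)[:2]; s=ray('side',325.5,249.,.044)[:2]
P=np.array([.5434,-.119]);print(k,s)
for q in(k,s):
    d=q-P; print(np.hypot(*d),np.arctan2(d[1],d[0])-.0285)
# bar edges in top image: rows along the bar, bar right of cloth/board on the left -> measure left edge slope
g=cv2.cvtColor(cv2.imread('pics/t4.png'),cv2.COLOR_BGR2HSV)[:,:,1].astype(int)
for v in range(224,243,2): print(v,g[v,314:328])
```

```text
[ 0.60467018 -0.11604479] [ 0.60577663 -0.1140489 ]
0.061341403626256 0.019695146626872804
0.0625728181332375 0.05070819571040923
224 [ 96  95  96  96 118 144 145 145 144 119 124 133 132  83]
226 [ 97  95  97  95 114 145 144 143 144 119 123 133  90  38]
228 [ 95  97  97  96 106 141 142 143 145 120 122 130 131  70]
230 [ 96  96  96  96 104 142 145 145 145 122 123 131 131 131]
232 [ 96  96  96  96 102 142 143 145 145 133 100  96  96  96]
234 [ 95  95  94  96 101 141 144 145 143 135 101  94  96  96]
236 [ 96  95  95  97 101 143 143 143 145 134 102  95  97  97]
238 [ 96  96  95  95  96 140 126 110 126 138 100  94  96  96]
240 [95 95 97 83 58 91 19  4  4 89 44 82 95 95]
242 [94 95 95 96 59 74 90 66 98 59 33 84 96 96]
```

Plates unmoved, and both views put the gate at about 0.01–0.05 rad, inside the 0.10 limit. Robot clear of everything, so I'm handing in.

```bash
python3 -c "
from rig import robot
print(robot.sign_off())"
```

```text
the job is handed in; nothing more can be done
None
```

The job is handed in; the result was not reported. By camera, the row is closed (60 mm chip pitch, in line), the gate is shut to about 0.01–0.05 rad (limit 0.10), the magnifier lay flat on the bench left of the board when last viewed, and I saw no contact with the saucer, tumbler or bowl, though I did not measure them afterwards.

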